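# Put the tin away and tip the lid over onto its box

### The job

Put the round tin away in the open wooden box, then close the box. Its lid lies mirror side up on the vanity top and is too wide to grip, so push it along the top against a long side of the box, tip it up on edge against that side until it turns over onto the box, and slide it home so that it sits level and fully closed. Do not disturb the pump dispenser, the mug, the lipstick stand or the eyelash curler.

Things in the scene. Friction and masses are not known exactly. Their poses are not given: they have to be found in the camera images.
- box: Shallow open box of plain pale wood, fixed (never shifts). Outside 180 (its x) x 150 (its y) x 32 mm high, all walls 9 mm thick, inner floor 5 mm up; opening 162 x 132 mm. Origin: centre of its underside, on the vanity top (z = 0). It stands left or right of the lid, long sides facing roughly left and right, turned up to 0.22 rad.
- lid_center (a point): The box's loose lid, upside down: board of the same wood, 180 (its x) x 150 (its y) x 12 mm, 0.17-0.27 kg. Its outer face, now underneath, has a 45 degree bevel 7 mm wide all round; the 5 mm above is square. Point: middle of the board, 6 mm up now. Its z axis points out of the mirror side: up now, straight down once on the box, the point then 38 mm up over the box's centre. Either way round fits.
- lid_mirror (a point): Centre of the mirror's face on the lid's inner side (axes as the lid). The mirror panel, 152 x 122 mm, stands 4 mm proud of the board and drops into the box's opening with 5 mm play all round; the board then rests on the walls, flush outside. Friction wood on wood or on the top is about 0.6: pressed against the box, a lid edge sticks to a fingertip and can be raised by it.
- tin_center (a point): Round aluminium tin, 66 mm in diameter and 20 mm high, about 70 g, standing on the vanity top between the box and the lid, where the lid must pass. The point is its centre, 10 mm above its underside. It fits in the box upright under the closed lid.
- pump: White plastic pump dispenser with a hand lever, empty: body 66 mm in diameter, 190 mm high overall, spout reaching 61 mm from its axis to +x and lever 76 mm to -x of its frame. Light and easily knocked. Origin: centre of its underside. Leave alone.
- mug: Black ceramic mug of pencils, 82 mm in diameter and 90 mm high, handle to 71 mm from its axis on its +y side, pencils up to 170 mm high and within 40 mm of its axis. Origin: centre of its underside. Leave alone.
- stand: Clear acrylic lipstick stand with lipsticks, 66 mm (x) by 124 mm (y), 74 mm high. Origin: centre of its underside. Leave alone.
- curler: Steel eyelash curler lying flat, about 110 mm long (x) by 68 mm wide, 9 mm high. Origin: about its middle, on the vanity top. Leave alone.
Things that resemble listed ones, but are neither listed nor needed, are in the scene too. Leave any blue or orange look-alike of the box alone.

How it is judged:
By the outcome, as a careful person would: the job done as asked, in the order asked, and still so for the second after the job is handed in, with the robot touching nothing.
It also fails if it takes over 72 s, if anything falls off the work surface, if the arm or the gripper's body presses on something with over 40 N, if the wrist force passes 120 N, or if a joint passes its speed limit or range.

### The arm

A 7-joint arm with a two-finger parallel gripper is mounted at the origin on the work surface. World frame = base frame: x ahead of the robot, y to its left, z up, the work surface at z = 0. Lengths are in mm, angles in rad, forces in N, time in s.
With the tool pointing down it reaches from about 400 to 875 mm from the base axis. Payload 6.5 kg.
Tool frame: the origin (TCP) lies at the very end of the fingers, on their centre line; the grasp point (between the pads) lies 19 mm behind it; z points along the fingers, y is the line along which they close (so a half turn about z gives the same grasp; the last joint's range is limited). The gripper opens to 88 mm and grips with 3 to 60 N. Pads are 18 mm wide; open, the fingers measure 123 mm over their backs; the gripper's body (75 mm by 187 mm) begins 45 mm behind the grasp point.
Start: joints at [1.216, 0.536, -0.004, 1.538, 0.003, 1.067, -0.071], TCP at [185.117, -623.074, 238.716] pointing down, gripper open.
Joint ranges: [-2.7, 2.7], [-0.37, 2.16], [-1.27, 1.26], [0.24, 2.4], [-1.31, 4.45], [0.19, 1.91], [-2.76, 2.76]. Speed limits (rad/s): [2.39, 2.39, 3.14, 3.14, 3.14, 3.14, 3.14].

### API

Orientations are given as a 3x3 rotation matrix whose columns are the frame's x, y, z axes.
In Python, from rig import observe, cams, job gives the robot as it stands.
- The arm moves only by the tool drive_tool, never from a script. Its argument "moves" is a list that holds one entry, the list of rows, each a list of 5 numbers: the shift along the tool's x, y, z in units of 0.5 m (1.0 is 0.5 m), then the turn about the tool's z in units of 360 degrees (1.0 is 360 degrees), then the closure, from 0 (fully open) to 1 (shut). In form: [[[dx, dy, dz, yaw, claw], ...]]. A call has 1 to 8 rows; each row is the pose to reach, as a shift and turn from the pose commanded when the call began, along the tool's axes at that moment, turning the shorter way round; what a row does not reach only later rows make up. A row lasts 1/12 s, in which the tool goes at most 41.7 mm and 7.16 degrees, less where a joint would pass 70% of its speed; a pose out of reach is approached as far as the arm can. A call with a number of a shift or a turn outside -1 to 1 is refused whole. A call with a gripper value outside its range is refused whole. The fingers move at their own pace and stop on an object; the grip force is fixed at half the most. Time passes only in rows, so rows that repeat a pose let the fingers close. It gives the time, the measured TCP pose, the force, the opening and the grip force at its end, in the units of the state.
- observe(): the state, without advancing time (a new reading comes with each control period).
- cams.read_camera(name): name is "scene" or "top"; returns a dict with "pixels" (400x640x3 uint8, red, green, blue), "intrinsics" (3x3 intrinsics, pixels), "origin" and "orientation" of the camera in the world. Camera axes: x right, y up, looking along -z (the intrinsics and any distortion apply to the point x, -y, -z); pixel columns grow to the right and rows downward; lengths in mm; the calibration is good to about 2 mm. A picture is of the moment at which its call begins. There is no depth.
- job.finish_job(): hands the job in; it is judged then, once.
Trained networks look in a picture, given as the dict that the camera call returned (one of the last four; its "shot" number tells which), for a name from the list of things; names that differ only in an ending like _2 or _b are one class to them, and where a whole thing is asked for, a point or a joint stands for the part that bears it (a point fixed in the world has none). Each returns a list of dicts, best first, with "p" (0 to 1); they miss things now and then, are a little off and sometimes report something else, mostly with a low value. They report only what shows in the picture. A call takes as long as a camera call. They do not tell look-alikes from the thing itself.
- cams.look_for(label, picture): "location" ([x, y, z] in mm, in world coordinates, good to about 4 mm: the middle of the surface that is visible of it).
- cams.spot_point(label, picture): "location" ([x, y, z] in mm, in world coordinates, good to about 4 mm: a listed point, or the origin of a listed thing).
The state is a dict: "time": time; "joint_pos": joint angles; "qd": joint speeds; "joint_efforts": joint torques, N m; "tcp_pos": TCP position; "tcp_rot": TCP orientation; "contact_force": force on the tool from outside, world axes, zero at the start; "wrist_torque": the same for the moment, N m; "width": opening from 0.0 (shut) to 1.0 (fully open); "gripper_force": force on a finger pad.
Only numpy, scipy, OpenCV 4.12 (cv2) and the standard library are available. Lean on these libraries where they do the work, as an engineer would, in place of code of your own. Each camera call takes 0.05 s, during which the arm holds its last target. There are 200 camera calls.

## Working session

There is one attempt and no reset: what is moved stays moved. The work goes in short steps, Python scripts to look and compute and a tool call to move; the robot and the scene stay as the last step left them, time stands still between calls to the robot, and variables do not carry over. Pictures are saved under pics/ and viewed, at most 10 in all, crops included, and the job is handed in when it is done.

Besides the shell and the picture viewer there is one more tool, called after "Call:" by a JSON object that holds its "method" and its "body", one argument or row to a line. drive_tool: Moves the arm, as the interface text tells. Its arguments: {"type":"object","properties":{"moves":{"type":"array","items":{"type":"array","items":{"type":"array","items":{"type":"number","minimum":-1,"maximum":1}}}}},"required":["moves"]}

```bash
ls; mkdir -p pics
cat > h.py <<'E'
import numpy as np, cv2
from rig import observe, cams, job
np.set_printoptions(precision=3, suppress=True)
def shot(n, f=None):
    p=cams.read_camera(n)
    if f: cv2.imwrite('pics/'+f, p['pixels'][:,:,::-1])
    return p
def proj(p,X):
    R=np.array(p['orientation']);c=(np.atleast_2d(X)-np.array(p['origin']))@R
    v=c*[1,-1,-1]; u=v@np.array(p['intrinsics']).T
    return u[:,:2]/u[:,2:]
def ray(p,uv,z):
    uv=np.atleast_2d(uv).astype(float)
    d=np.c_[uv,np.ones(len(uv))]@np.linalg.inv(np.array(p['intrinsics'])).T*[1,-1,-1]@np.array(p['orientation']).T
    o=np.array(p['origin']); return o+d*((z-o[2])/d[:,2:])
E
python3 - <<'E'
from h import *
for n in ['top','scene']:
    p=shot(n,n+'0.png'); print(n,p.keys(),p['origin'],np.array(p['intrinsics']).tolist(),np.array(p['orientation']).tolist())
    for l in ['box','lid_center','lid_mirror','tin_center','pump','mug','stand','curler']:
        print(l,[(round(r['p'],2),np.round(r['location']).tolist(),np.round(proj(p,r['location'])[0]).tolist()) for r in cams.spot_point(l,p)[:4]])
print(observe())
E
```

```text
pics
top dict_keys(['pixels', 'intrinsics', 'origin', 'orientation', 'shot']) [ 277.53    -7.038 1327.927] [[374.06993523046344, 0.0, 318.9162385048219], [0.0, 374.06993523046344, 197.93321899118052], [0.0, 0.0, 1.0]] [[0.0368103600761639, 0.9761428613815637, -0.213986241531731], [-0.9993146038332182, 0.03679495718157091, -0.004056315035143558], [0.003914071629535208, 0.21398889059906717, 0.9768282524289822]]
box [(0.98, [576.0, -192.0, -1.0], [371.0, 198.0]), (0.97, [695.0, -463.0, 2.0], [445.0, 169.0]), (0.96, [308.0, 161.0, 3.0], [270.0, 269.0]), (0.9, [323.0, -340.0, 0.0], [413.0, 270.0])]
lid_center [(0.62, [568.0, 201.0, 3.0], [263.0, 196.0])]
lid_mirror [(0.82, [569.0, 202.0, 19.0], [262.0, 195.0])]
tin_center [(0.84, [596.0, 16.0, 11.0], [315.0, 190.0])]
pump [(0.74, [774.0, -39.0, -3.0], [331.0, 145.0])]
mug [(0.64, [490.0, -453.0, 1.0], [444.0, 224.0])]
stand [(0.63, [538.0, 445.0, 5.0], [195.0, 201.0]), (0.38, [751.0, 204.0, -3.0], [266.0, 149.0]), (0.18, [576.0, -193.0, -2.0], [372.0, 198.0])]
curler [(0.67, [752.0, 206.0, -2.0], [266.0, 148.0]), (0.33, [594.0, 16.0, 9.0]
[... 995 characters left out ...]
0, -191.0, 2.0], [254.0, 218.0])]
stand [(0.95, [542.0, 446.0, 0.0], [477.0, 225.0])]
curler [(0.82, [755.0, 198.0, -3.0], [397.0, 272.0])]
{'time': 0.9, 'joint_pos': array([ 1.216,  0.536, -0.004,  1.538,  0.003,  1.067, -0.071]), 'qd': array([ 0.001,  0.   ,  0.   , -0.001,  0.001,  0.   , -0.002]), 'joint_efforts': array([  0.   , -57.089,   0.99 , -25.192,  -0.056,   0.011,   0.   ]), 'tcp_pos': array([ 185.115, -623.065,  238.731]), 'tcp_rot': array([[ 0.959,  0.285, -0.   ],
       [ 0.285, -0.959, -0.   ],
       [-0.   ,  0.   , -1.   ]]), 'contact_force': array([-0.589, -0.347,  0.773]), 'wrist_torque': array([0.034, 0.019, 0.031]), 'gripper_force': 0.0, 'width': 1.0024062485900476}
```

View both.

Run:
```python
import cv2
a=cv2.imread('pics/top0.png'); b=cv2.imread('pics/scene0.png')
cv2.imwrite('pics/top_crop.png',cv2.resize(a[120:300,180:460],(800,514),interpolation=cv2.INTER_CUBIC))
```

```text
(no output)
```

View pics/top_crop.png

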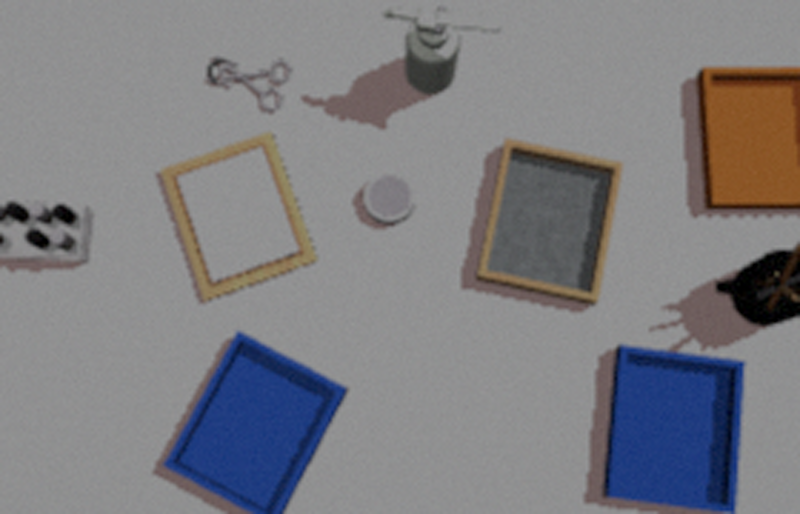

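View pics/scene0.png

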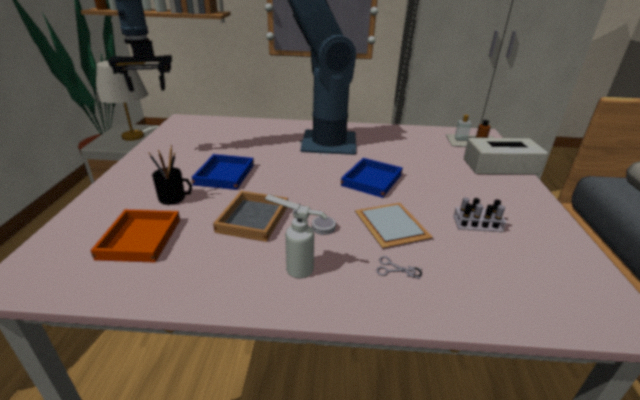

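Candidates, with top-camera pixels: the plain wooden box is at (371,198). The look-alikes are the blue boxes at (270,269) and (413,270) and the orange box at (445,169). The lid is at (263,196), the tin at (315,190), the pump at (331,145) and the curler at (266,148). By the description I choose the pale wood box with the grey interior. The crop confirms it: its corners are at about crop (507,141), (621,163), (597,301) and (478,277). I'll fit box and lid outlines next.

```bash
cat >> h.py <<'E'
from scipy.optimize import minimize
def woodmask(p,c,r=130):
    hsv=cv2.cvtColor(p['pixels'],cv2.COLOR_RGB2HSV); H,S=hsv[...,0],hsv[...,1]
    m=((H>8)&(H<30)&(S>70)).astype(np.uint8)
    k=np.zeros_like(m); t=np.linspace(0,6.28,40); cv2.fillPoly(k,[np.int32(proj(p,np.c_[c[0]+r*np.cos(t),c[1]+r*np.sin(t),0*t+10]))],1)
    m=m*k; cs,_=cv2.findContours(m,cv2.RETR_EXTERNAL,cv2.CHAIN_APPROX_NONE)
    cs=[q for q in cs if cv2.contourArea(q)>20]
    f=np.zeros_like(m); cv2.fillPoly(f,[cv2.convexHull(np.vstack(cs))],1) if cs else 0
    return f
def verts(q,z0,z1,a=90,b=75,bev=0):
    x,y,t=q; R=np.array([[np.cos(t),-np.sin(t)],[np.sin(t),np.cos(t)]]); o=[]
    for z in (z0,z1):
        for sx,sy in ((1,1),(1,-1),(-1,-1),(-1,1)): o.append(np.r_[R@[sx*a,sy*b]+[x,y],z])
    return np.array(o)
def fit(ps,q0,z0,z1):
    obs=[cv2.resize(woodmask(p,q0),None,fx=4,fy=4,interpolation=cv2.INTER_LINEAR) for p in ps]
    def loss(v):
        q=[v[0],v[1],v[2]/100]; L=0
        for p,m in zip(ps,obs):
            h=cv2.convexHull(np.float32(proj(p,verts(q,z0,z1))))
            k=np.zeros_like(m); cv2.fillPoly(k,[np.int32(np.round((h+.5)*64-8))],1,shift=4)
            L+=1-(k&m).sum()/max(1,(k|m).sum())
        return L/len(ps)
    best=None
    for dt in (-.15,0,.15):
        s=minimize(loss,[q0[0],q0[1],100*(q0[2]+dt)],method='Nelder-Mead',options=dict(initial_simplex=[[q0[0]+a,q0[1]+b,100*(q0[2]+dt)+c] for a,b,c in((0,0,0),(10,0,0),(0,10,0),(0,0,10))]))
        if best is None or s.fun<best.fun: best=s
    return np.r_[best.x[:2],best.x[2]/100],best.fun
E
python3 - <<'E'
from h import *
t=shot('top'); s=shot('scene')
for n,q0,z0,z1 in (('box',(575,-191,.2-.4),0,32),('lid',(569,201,.3),7,12)):
    for k,ps in (('top',[t]),('scene',[s]),('both',[t,s])): print(n,k,*fit(ps,q0,z0,z1))
# tin: bright circle edges in upscaled top
for p in (t,s):
    print(proj(p,[597,13,20]), [ (r['p'],r['location']) for r in cams.look_for('tin_center',p)[:1]])
E
```

```text
box top [ 575.284 -190.565   -0.177] 0.02324531708417965
box scene [ 573.601 -194.606   -0.18 ] 0.07410421559281044
box both [ 574.713 -191.934   -0.189] 0.057623150819112734
lid top [569.363 201.37    0.386] 0.02617943823288793
lid scene [568.926 199.916   0.383] 0.039030344318601196
lid both [569.286 200.222   0.387] 0.034564212551161766
[[315.197 188.845]] [(0.63, [597.9, 12.3, 18.9])]
[[324.934 222.083]] [(0.59, [612.7, 8.0, 20.4])]
```

Call:
{"method": "drive_tool", "body": {
  "moves": [
    [[0.5,-0.43,0,-0.15,0],[0.5,-0.43,0,-0.15,0],[0.5,-0.43,0,-0.15,0],[0.5,-0.43,0,-0.15,0],[0.5,-0.43,0,-0.15,0],[0.5,-0.43,0,-0.15,0],[0.5,-0.43,0,-0.15,0],[0.5,-0.43,0,-0.15,0]]
  ]
}}

```text
time: 1.77
tcp_pos: [364.6, -343.6, 239.0]
tcp_rot: [[0.326, 0.945, 0.001], [0.945, -0.326, -0.0], [-0.0, 0.001, -1.0]]
contact_force: [0.7, 0.3, 0.3]
width: 1.001
gripper_force: 0.0
```

```bash
cat >> h.py <<'E'
def to(x,y,z,ang=79.7):
    s=observe(); R=np.array(s['tcp_rot']); d=R.T@(np.array([x,y,z])-s['tcp_pos'])/500
    a=np.degrees(np.arctan2(R[1,0],R[0,0])); return np.r_[d,-(((ang-a)+180)%360-180)/360].round(4)
def st():
    s=observe(); R=np.array(s['tcp_rot']); print('t',round(s['time'],2),'tcp',s['tcp_pos'],'ang',round(np.degrees(np.arctan2(R[1,0],R[0,0])),2),'F',s['contact_force'],'M',s['wrist_torque'],'w',round(s['width'],3),'g',s['gripper_force'],'q',s['joint_pos'])
E
python3 -c "
from h import *
st(); print(to(597,13,120))"
```

```text
t 1.77 tcp [ 364.57  -343.586  239.047] ang 70.95 F [0.665 0.304 0.296] M [-0.023 -0.128  0.011] w 1.001 g 0.0 q [ 0.936  0.302 -0.324  1.911  0.117  0.945  0.225]
[ 0.826  0.206  0.238 -0.024]
```

Call:
{"method": "drive_tool", "body": {
  "moves": [
    [[0.826,0.206,0.238,-0.024,0],[0.826,0.206,0.238,-0.024,0],[0.826,0.206,0.238,-0.024,0],[0.826,0.206,0.238,-0.024,0],[0.826,0.206,0.238,-0.024,0],[0.826,0.206,0.238,-0.024,0],[0.826,0.206,0.238,-0.024,0],[0.826,0.206,0.238,-0.024,0]]
  ]
}}

```text
time: 2.43
tcp_pos: [541.4, -76.3, 148.6]
tcp_rot: [[0.188, 0.982, 0.0], [0.982, -0.188, -0.0], [-0.0, 0.0, -1.0]]
contact_force: [1.0, 0.3, 1.0]
width: 1.002
gripper_force: 0.0
```

```bash
python3 -c "
from h import *
st(); print(to(597,13,40))"
```

```text
t 2.43 tcp [541.413 -76.344 148.568] ang 79.17 F [1.043 0.312 0.962] M [-0.089 -0.104 -0.033] w 1.002 g 0.0 q [ 0.372  0.515 -0.407  1.868  0.273  0.812 -0.366]
[ 0.197  0.075  0.217 -0.002]
```

Call:
{"method": "drive_tool", "body": {
  "moves": [
    [[0.197,0.075,0.217,-0.002,0],[0.197,0.075,0.217,-0.002,0],[0.197,0.075,0.217,-0.002,0],[0.197,0.075,0.217,-0.002,0],[0.197,0.075,0.217,-0.002,0],[0.197,0.075,0.217,-0.002,0]]
  ]
}}

```text
time: 2.93
tcp_pos: [595.2, 12.8, 39.4]
tcp_rot: [[0.173, 0.985, -0.002], [0.985, -0.173, 0.0], [-0.0, -0.002, -1.0]]
contact_force: [0.8, -0.9, 1.2]
width: 0.996
gripper_force: 0.0
```

Run:
```python
from h import *
t=shot('top','top1.png'); s=shot('scene')
for p in (t,s): print([(round(r['p'],2),np.round(r['location'])) for r in cams.spot_point('tin_center',p)[:2]])
a=t['pixels'][150:230,270:360,::-1]; cv2.imwrite('pics/c1.png',cv2.resize(a,None,fx=7,fy=7,interpolation=cv2.INTER_CUBIC))
print(proj(t,[597,13,20]),proj(t,[597,13,40])); st(); print(to(597,13,3))
```

```text
[]
[(0.86, array([595.,   8.,   7.]))]
[[315.197 188.845]] [[315.164 187.504]]
t 3.13 tcp [596.316   9.89   41.732] ang 79.78 F [-0.018 -0.747 -0.039] M [-0.047 -0.065  0.033] w 0.999 g 0.0 q [ 0.155  0.742 -0.34   1.779  0.368  0.682 -0.569]
[0.006 0.    0.077 0.   ]
```

View pics/c1.png

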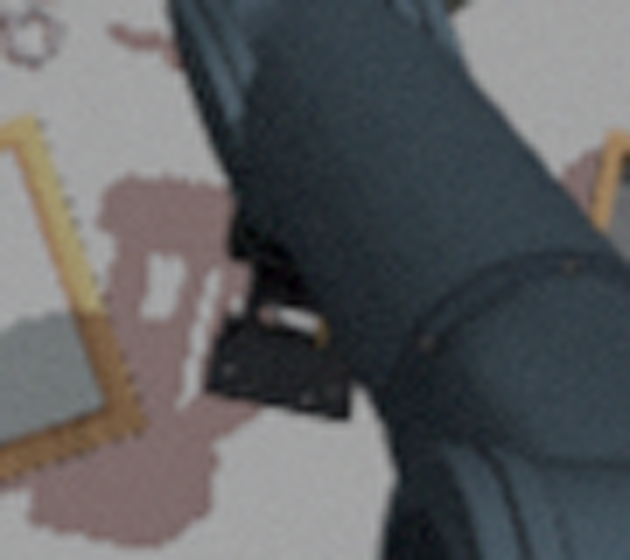

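The crop shows the arm hiding the tin. The gripper, at crop (290,340), stands where the tin was measured, and the scene camera still puts the tin at (595,8). I'll go down and grip.

Call:
{"method": "drive_tool", "body": {
  "moves": [
    [[0.003,0,0.04,0,0],[0.003,0,0.076,0,0],[0.003,0,0.076,0,0],[0.003,0,0.076,0,1],[0.003,0,0.076,0,1],[0.003,0,0.076,0,1],[0.003,0,0.076,0,1],[0.003,0,0.076,0,1]]
  ]
}}

```text
time: 3.8
tcp_pos: [596.8, 12.9, 3.6]
tcp_rot: [[0.176, 0.984, 0.002], [0.984, -0.176, -0.0], [-0.0, 0.002, -1.0]]
contact_force: [-1.3, -0.6, 5.4]
width: 0.744
gripper_force: 30.0
```

```bash
python3 -c "
from h import *
st(); print(to(596,10,80), to(575,-191,80))"
```

```text
t 3.8 tcp [596.837  12.939   3.615] ang 79.88 F [-1.251 -0.587  5.402] M [-0.261  0.083 -0.046] w 0.744 g 30.00224858522415 q [ 0.132  0.803 -0.315  1.779  0.394  0.621 -0.593]
[-0.006 -0.    -0.153  0.001] [-0.409  0.029 -0.153  0.001]
```

Call:
{"method": "drive_tool", "body": {
  "moves": [
    [[0,0,-0.08,0,1],[0,0,-0.15,0,1],[-0.08,0.006,-0.15,0,1],[-0.16,0.012,-0.15,0,1],[-0.24,0.018,-0.15,0,1],[-0.32,0.024,-0.15,0,1],[-0.409,0.029,-0.15,0,1],[-0.409,0.029,-0.15,0,1]]
  ]
}}

```text
time: 4.47
tcp_pos: [571.7, -202.2, 77.3]
tcp_rot: [[0.187, 0.982, -0.002], [0.982, -0.187, -0.007], [-0.007, -0.001, -1.0]]
contact_force: [-0.1, -2.0, -1.7]
width: 0.739
gripper_force: 30.0
```

```bash
python3 -c "
from h import *
st(); print(to(575,-191,10))"
```

```text
t 4.47 tcp [ 571.713 -202.248   77.266] ang 79.25 F [-0.061 -1.992 -1.673] M [-0.124 -0.021  0.034] w 0.739 g 29.99830573797226 q [ 0.519  0.701 -0.358  1.743  0.345  0.76  -0.202]
[ 0.024  0.002  0.134 -0.001]
```

Call:
{"method": "drive_tool", "body": {
  "moves": [
    [[0,0,0,0,1],[0,0,0.06,0,1],[0,0,0.11,0,1],[0,0,0.13,0,1],[0,0,0.138,0,1],[0,0,0.138,0,1]]
  ]
}}

```text
time: 4.97
tcp_pos: [574.2, -188.5, 8.8]
tcp_rot: [[0.173, 0.985, -0.002], [0.985, -0.173, 0.001], [0.001, -0.002, -1.0]]
contact_force: [-0.0, -0.2, -1.0]
width: 0.733
gripper_force: 30.0
```

```bash
python3 -c "
from h import *
st(); print(to(575,-191,9))"
```

```text
t 4.97 tcp [ 574.167 -188.46     8.798] ang 80.04 F [-0.021 -0.199 -0.958] M [-0.086 -0.04  -0.03 ] w 0.733 g 29.993929266929626 q [ 0.476  0.805 -0.324  1.755  0.39   0.647 -0.243]
[-0.005  0.003 -0.     0.001]
```

Call:
{"method": "drive_tool", "body": {
  "moves": [
    [[0,0,0.001,0,1],[0,0,0.001,0,0.5],[0,0,0.001,0,0],[0,0,0.001,0,0],[0,0,0.001,0,0],[0,0,-0.08,0,0],[0,0,-0.16,0,0],[0,0,-0.22,0,0]]
  ]
}}

```text
time: 5.63
tcp_pos: [575.1, -190.7, 120.9]
tcp_rot: [[0.175, 0.985, 0.001], [0.985, -0.175, -0.0], [0.0, 0.001, -1.0]]
contact_force: [1.0, -0.2, 0.5]
width: 0.998
gripper_force: 0.0
```

```bash
python3 -c "
from h import *
st(); print(to(569,0,120))"
```

```text
t 5.63 tcp [ 575.087 -190.665  120.887] ang 79.91 F [ 1.001 -0.245  0.517] M [-0.035 -0.103 -0.017] w 0.998 g 0.0 q [ 0.529  0.641 -0.393  1.728  0.314  0.834 -0.183]
[ 0.373 -0.079  0.002  0.001]
```

Call:
{"method": "drive_tool", "body": {
  "moves": [
    [[0.937,-0.254,0,-0.09,0],[0.937,-0.254,0,-0.09,0],[0.937,-0.254,0,-0.09,0],[0.937,-0.254,0,-0.09,0],[0.937,-0.254,0,-0.09,0],[0.937,-0.254,0,-0.09,0],[0.937,-0.254,0,-0.09,0],[0.937,-0.254,0,-0.09,0]]
  ]
}}

```text
time: 6.3
tcp_pos: [544.7, 143.1, 118.7]
tcp_rot: [[-0.379, 0.925, 0.0], [0.925, 0.379, -0.0], [-0.0, 0.0, -1.0]]
contact_force: [-0.1, 0.4, 0.0]
width: 1.002
gripper_force: 0.0
```

Run:
```python
from h import *
st(); print(to(532,293,60,112.1),to(532,293,4,112.1))
t=shot('top','top2.png')
print(ray(t,[[209.75,202]],0))
print([(round(r['p'],2),np.round(r['location'])) for r in cams.spot_point('tin_center',t)[:2]])
print(fit([t],(569,201,.386),7,12))
```

```text
t 6.3 tcp [544.682 143.086 118.673] ang 112.28 F [-0.083  0.362  0.008] M [ 0.037 -0.202 -0.049] w 1.002 g 0.0 q [ 0.077  0.617 -0.554  1.835  0.433  0.811 -0.309]
[0.287 0.09  0.117 0.001] [0.287 0.09  0.229 0.001]
[[538.472 392.967   0.   ]]
[(0.71, array([ 577., -190.,   14.]))]
(array([565.01 , 205.541,   0.334]), np.float64(0.5883425515103629))
```

Call:
{"method": "drive_tool", "body": {
  "moves": [
    [[0.287,0.09,0,0,0],[0.287,0.09,0,0,0],[0.287,0.09,0,0,0],[0.287,0.09,0.05,0,0],[0.287,0.09,0.12,0,0],[0.287,0.09,0.18,0,0],[0.287,0.09,0.222,0,0],[0.287,0.09,0.228,0,0]]
  ]
}}

```text
time: 7.07
tcp_pos: [530.4, 289.8, 1.1]
tcp_rot: [[-0.38, 0.925, -0.004], [0.925, 0.38, -0.003], [-0.001, -0.005, -1.0]]
contact_force: [-0.9, -0.9, 0.8]
width: 1.001
gripper_force: 0.0
```

Run:
```python
from h import *
st(); print(to(536.5,282,4,112.1))
t=shot('top','top3.png')
cv2.imwrite('pics/c3.png',cv2.resize(t['pixels'][140:260,190:340,::-1],None,fx=5,fy=5,interpolation=cv2.INTER_CUBIC))
```

```text
t 7.07 tcp [530.424 289.753   1.109] ang 112.33 F [-0.852 -0.927  0.818] M [-0.085 -0.065  0.033] w 1.001 g 0.0 q [-0.249  0.847 -0.456  1.746  0.549  0.684 -0.618]
[-0.019  0.005 -0.006  0.001]
```

View pics/c3.png

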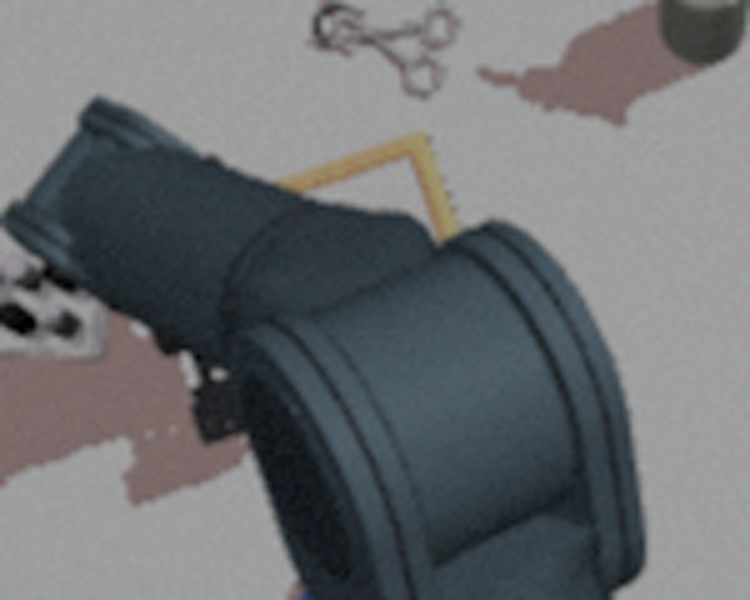

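The arm hides the gripper in this view. Only the lid's far corner at (420,140) shows, and it lies where the fit put it. I'll start the push: a straight stretch first, then an arc.

Call:
{"method": "drive_tool", "body": {
  "moves": [
    [[-0.028,0,0,0,0],[-0.06,0.004,0,0,0],[-0.096,0.0085,0,0,0],[-0.132,0.013,0,0,0],[-0.168,0.0175,0,0,0],[-0.204,0.022,0,0,0],[-0.24,0.0275,0,0,0],[-0.269,0.033,0,0,0]]
  ]
}}

```text
time: 7.78
tcp_pos: [600.8, 170.1, 6.6]
tcp_rot: [[-0.377, 0.926, 0.003], [0.926, 0.377, -0.0], [-0.001, 0.002, -1.0]]
contact_force: [-0.1, 0.9, -0.5]
width: 1.0
gripper_force: 0.4
```

Run:
```python
from h import *
t=shot('top'); s=shot('scene'); st()
print(fit([t,s],(620,85,.386),7,12), fit([s],(620,85,.386),7,12))
```

```text
t 7.88 tcp [601.745 168.207   6.214] ang 111.96 F [0.807 0.386 0.42 ] M [-0.046 -0.163  0.019] w 0.998 g 0.0 q [-0.021  0.86  -0.466  1.697  0.551  0.716 -0.388]
(array([635.219,  84.726,   0.39 ]), np.float64(0.4635342059071972)) (array([634.522,  85.282,   0.382]), np.float64(0.0586698911729141))
```

Call:
{"method": "drive_tool", "body": {
  "moves": [
    [[-0.01,0,0.002,0,0],[-0.0456,0,0.003,0.0127,0],[-0.0812,-0.0028,0.003,0.0255,0],[-0.1166,-0.0085,0.003,0.0382,0],[-0.1512,-0.017,0.003,0.0509,0],[-0.185,-0.0282,0.003,0.0637,0],[-0.214,-0.0402,0.003,0.0748,0],[-0.23,-0.048,0.003,0.0812,0]]
  ]
}}

```text
time: 8.55
tcp_pos: [620.4, 56.5, 3.7]
tcp_rot: [[0.124, 0.992, 0.001], [0.992, -0.124, -0.0], [-0.0, 0.001, -1.0]]
contact_force: [0.2, 0.6, 0.3]
width: 0.999
gripper_force: 0.5
```

Run:
```python
from h import *
t=shot('top'); s=shot('scene','sc4.png'); st(); print(to(616.9,39.3,4))
print(fit([s],(605,-30,-.13),7,12), fit([s],(605,-30,-.1),7,12))
cv2.imwrite('pics/c4.png',cv2.resize(s['pixels'][150:300,200:430,::-1],None,fx=3.4,fy=3.4,interpolation=cv2.INTER_CUBIC))
```

```text
t 8.65 tcp [619.894  56.168   3.39 ] ang 82.99 F [1.015 0.089 0.342] M [-0.018 -0.089  0.023] w 1.002 g 0.0 q [ 0.087  0.84  -0.355  1.705  0.43   0.674 -0.622]
[-0.034 -0.002 -0.001  0.009]
(array([629.613, -72.03 ,   0.891]), np.float64(0.24041231223367532)) (array([620.849, -62.625,   0.33 ]), np.float64(0.28794559099437145))
```

View pics/c4.png

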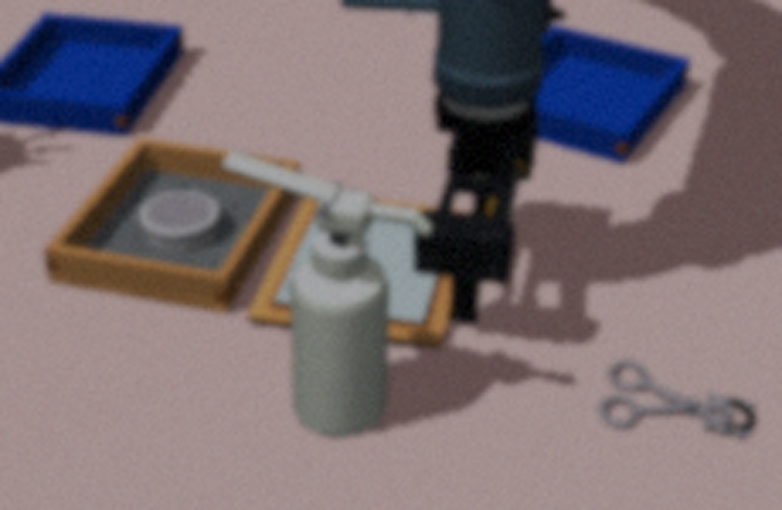

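Run:
```python
from h import *
s=shot('scene'); t=shot('top')
print(ray(s,[[273.5,243.5],[294.7,208.8],[328.5,248.5]],10))
print('box exp right corners',verts((575,-191,-.18),0,32)[[0,3,4,7]].round())
print('pump tips',ray(t,[[314.8,124.6],[355,130.5]],165))
a=verts((602,-43,-.18),7,12); print('lid final',a[4:].round())
```

```text
[[ 691.633 -114.167   10.   ]
 [ 523.725  -79.634   10.   ]
 [ 698.513   27.835   10.   ]]
box exp right corners [[ 677. -133.    0.]
 [ 500. -101.    0.]
 [ 677. -133.   32.]
 [ 500. -101.   32.]]
pump tips [[ 781.233   20.659  165.   ]
 [ 765.461 -113.311  165.   ]]
lid final [[ 704.   15.   12.]
 [ 677. -133.   12.]
 [ 500. -101.   12.]
 [ 527.   47.   12.]]
```

Call:
{"method": "drive_tool", "body": {
  "moves": [
    [[-0.012,0,-0.001,0.005,0],[-0.022,-0.001,-0.001,0.009,0],[-0.029,-0.002,-0.001,0.009,0],[-0.035,-0.002,-0.001,0.009,0],[-0.038,-0.002,-0.001,0.009,0],[-0.04,-0.002,-0.001,0.009,0],[-0.04,-0.002,-0.001,0.009,0]]
  ]
}}

```text
time: 9.33
tcp_pos: [617.0, 39.9, 3.6]
tcp_rot: [[0.176, 0.984, 0.001], [0.984, -0.176, 0.003], [0.003, 0.001, -1.0]]
contact_force: [2.1, 5.0, -1.4]
width: 1.0
gripper_force: 2.6
```

Run:
```python
from h import *
st(); print(to(616.9,39.3,4))
```

```text
t 9.33 tcp [616.993  39.886   3.649] ang 79.87 F [ 2.131  5.002 -1.44 ] M [ 0.965 -0.463 -0.252] w 1.0 g 2.582398466183804 q [ 0.109  0.833 -0.346  1.719  0.416  0.662 -0.64 ]
[-0.001  0.    -0.001  0.001]
```

Call:
{"method": "drive_tool", "body": {
  "moves": [
    [[0.06,0,0,0,0],[0.1,0,-0.06,0,0],[0.18,0,-0.12,0,0],[0.26,0,-0.12,0,0],[0.34,0,-0.12,0,0],[0.4,0,-0.12,0,0],[0.44,0,-0.12,0,0],[0.44,0,-0.12,0,0]]
  ]
}}

```text
time: 10.0
tcp_pos: [654.0, 261.5, 63.6]
tcp_rot: [[0.17, 0.986, -0.0], [0.985, -0.17, 0.004], [0.004, -0.001, -1.0]]
contact_force: [-1.2, 0.7, -0.2]
width: 1.005
gripper_force: 0.0
```

Run:
```python
from h import *
st()
t=shot('top','top5.png'); s=shot('scene')
for l in ('lid_center','lid_mirror','tin_center','box'):
    for p in (t,s): print(l,[(round(r['p'],2),np.round(r['location'],1)) for r in cams.spot_point(l,p)[:2]])
u0,v0=275,140
c=cv2.resize(t['pixels'][v0:v0+110,u0:u0+140,::-1],None,fx=5.5,fy=5.5,interpolation=cv2.INTER_CUBIC)
def dr(V,col):
    P=np.int32(((proj(t,V)+.5-[u0,v0])*5.5)*8); cv2.polylines(c,[P],True,col,1,cv2.LINE_AA,shift=3)
dr(verts((575,-191,-.18),0,32)[4:],(0,0,255)); dr(verts((602,-43,-.18),7,12)[4:],(0,255,0)); dr(verts((602,-43,-.18),7,16,76,61)[4:],(0,255,0))
cv2.imwrite('pics/c5.png',c)
```

```text
t 10.0 tcp [654.004 261.532  63.607] ang 80.23 F [-1.168  0.691 -0.21 ] M [-0.014 -0.009 -0.006] w 1.005 g 0.0 q [-0.209  0.86  -0.375  1.46   0.36   0.889 -0.864]
lid_center [(0.96, array([605. , -40.9,   3.5]))]
lid_center [(0.85, array([602.6, -48.7,   5.8]))]
lid_mirror [(0.74, array([604.7, -42.5,  19.1]))]
lid_mirror [(0.7, array([604.1, -42.1,  17.4]))]
tin_center [(0.73, array([ 492.3, -453.2,   -0.7])), (0.61, array([ 572.4, -184.4,   14.2]))]
tin_center [(0.94, array([ 572.6, -197.3,   12. ]))]
box [(0.9, array([306.9, 156.6,   3.7])), (0.89, array([ 574.6, -190. ,    0.2]))]
box [(0.95, array([308.4, 157. ,   2.8])), (0.92, array([ 572.6, -188.1,   -0.2]))]
```

View pics/c5.png

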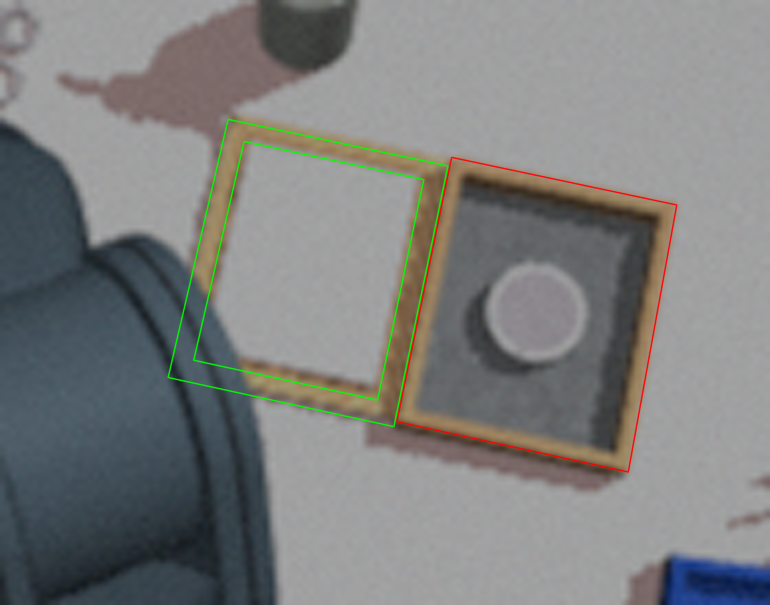

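The crop shows the lid flush along the box's long side, with the tin standing in the box at crop (535,310). The lid sits a few mm to +x of the ideal green outline. I'll measure that offset.

```bash
cat >> h.py <<'E'
BOX=(575,-191,-.18)
def edge(p,cen,yaw,off,z,y0,y1,ax='x',w=14):
    """50% crossing of saturation profile along object's axis near coordinate off (object frame), averaged over y0..y1"""
    sat=cv2.cvtColor(p['pixels'],cv2.COLOR_RGB2HSV)[...,1].astype(np.float32)
    d=np.arange(-w,w+.01,.5); yy=np.linspace(y0,y1,30); X,Y=np.meshgrid(off+d,yy)
    if ax=='y': X,Y=Y,X
    c,s=np.cos(yaw),np.sin(yaw); P=np.c_[cen[0]+c*X.ravel()-s*Y.ravel(),cen[1]+s*X.ravel()+c*Y.ravel(),np.full(X.size,z)]
    uv=proj(p,P).astype(np.float32)
    v=cv2.remap(sat,uv[:,0].reshape(X.shape),uv[:,1].reshape(X.shape),cv2.INTER_LINEAR).mean(0)
    g=np.gradient(v); i=np.argmax(abs(g)); k=slice(max(0,i-5),i+6); return round((d[k]*abs(g[k])).sum()/abs(g[k]).sum(),2), np.sign(g[i])
E
python3 - <<'E'
from h import *
t=shot('top'); L=(602,-43)
print('lid far x',edge(t,L,-.18,90,12,-50,50),edge(t,L,-.18,90,12,-65,-20),edge(t,L,-.18,90,12,20,65))
print('lid mir far',edge(t,L,-.18,76,14,-50,50,w=8),'mir near',edge(t,L,-.18,-76,14,-50,0,w=8),'lid near',edge(t,L,-.18,-90,9,-60,0))
print('box far',edge(t,BOX,-.18,90,32,-60,60),edge(t,BOX,-.18,90,32,-70,-20),edge(t,BOX,-.18,90,32,20,70))
print('box far inner',edge(t,BOX,-.18,81,32,-60,60,w=6),'near inner',edge(t,BOX,-.18,-81,32,-60,60,w=8),'near out',edge(t,BOX,-.18,-90,16,-60,60))
print('box +y inner',edge(t,BOX,-.18,66,32,-60,60,'y',w=6),'box -y out',edge(t,BOX,-.18,-75,32,-60,60,'y',w=10))
E
```

```text
lid far x (np.float64(-10.13), np.float32(1.0)) (np.float64(-10.13), np.float32(1.0)) (np.float64(-10.16), np.float32(1.0))
lid mir far (np.float64(3.01), np.float32(1.0)) mir near (np.float64(6.7), np.float32(-1.0)) lid near (np.float64(1.69), np.float32(1.0))
box far (np.float64(-0.01), np.float32(-1.0)) (np.float64(-0.01), np.float32(-1.0)) (np.float64(-0.02), np.float32(-1.0))
box far inner (np.float64(-5.15), np.float32(1.0)) near inner (np.float64(0.92), np.float32(-1.0)) near out (np.float64(12.39), np.float32(-1.0))
box +y inner (np.float64(-0.92), np.float32(1.0)) box -y out (np.float64(0.37), np.float32(1.0))
```

Run:
```python
from h import *
t=shot('top'); L=(602,-43)
for z in (12,): print('lid far',edge(t,L,-.18,94,z,-50,50,w=7),'far mir',edge(t,L,-.18,80,16,-50,50,w=6),'mir near',edge(t,L,-.18,-72,16,-50,0,w=6),'near',edge(t,L,-.18,-87,7,-60,0,w=7))
```

```text
lid far (np.float64(-0.02), np.float32(-1.0)) far mir (np.float64(-1.55), np.float32(1.0)) mir near (np.float64(3.05), np.float32(-1.0)) near (np.float64(-0.42), np.float32(1.0))
```

```bash
cat > tip.py <<'E'
from h import *
# section, u outward from box wall, v up, theta=0; dense outline
C=np.array([[7,0],[143,0],[150,7],[150,12],[136,12],[136,16],[14,16],[14,12],[0,12],[0,7],[7,0]],float)
P=np.vstack([np.linspace(a,b,60) for a,b in zip(C[:-1],C[1:])])
def place(th):
    c,s=np.cos(th),np.sin(th); Q=P@np.array([[c,s],[-s,c]])
    Q[:,1]-=Q[:,1].min(); Q[:,0]-=Q[Q[:,1]<32,0].min(); return Q
def traj(ths):
    o=[]
    for th in ths:
        Q=place(th); far=P[:,0]>130
        q=Q[far]; k=q[q[:,0].argmax()]; cm=Q[(P[:,0]==0)|(P[:,0]==150)].mean(0)
        o.append([np.degrees(th),k[0],k[1],cm[0],cm[1]])
    return np.array(o)
if __name__=='__main__':
    print(traj(np.radians(np.arange(0,111,5))).round(1)); st(); print(to(617+.175*20,39.9+.985*20,50),to(617,39.9,2))
E
python3 tip.py
```

```text
[[  0.  150.    7.   75.    9.5]
 [  5.  149.9  19.4  74.9  15.4]
 [ 10.  148.6  31.7  74.3  21.2]
 [ 15.  146.2  43.8  73.1  26.8]
 [ 20.  142.7  55.5  71.3  32.2]
 [ 25.  138.1  66.8  69.   37.3]
 [ 30.  132.4  77.6  66.2  42.2]
 [ 35.  125.7  87.8  62.9  46.8]
 [ 40.  118.1  97.3  59.1  51. ]
 [ 45.  109.6  96.3  54.8  54.8]
 [ 50.  101.1 105.   50.1  59.1]
 [ 55.   91.9 113.1  45.1  62.9]
 [ 60.   81.9 120.3  39.7  66.2]
 [ 65.   71.3 126.6  34.   69. ]
 [ 70.   60.2 132.   28.   71.3]
 [ 75.   48.8 136.3  22.1  73.1]
 [ 80.   38.2 139.6  17.   74.3]
 [ 85.   27.2 141.8  11.8  74.9]
 [ 90.   16.  131.5   6.5  75. ]
 [ 95.    7.1 132.    2.6  74.9]
 [100.   -1.4 131.6  -1.   74.3]
 [105.  -10.1 130.1  -4.7  73.1]
 [110.  -18.1 127.6  -7.7  71.3]]
t 10.6 tcp [655.454 253.95   63.529] ang 79.81 F [ 0.332  0.261 -0.479] M [-0.007 -0.072  0.033] w 1.002 g 0.0 q [-0.202  0.858 -0.371  1.463  0.361  0.888 -0.863]
[-0.395 -0.     0.027  0.   ] [-0.435  0.     0.123  0.   ]
```

Call:
{"method": "drive_tool", "body": {
  "moves": [
    [[-0.08,0,0,0,0],[-0.16,0,0.01,0,0],[-0.24,0,0.04,0,0],[-0.32,0,0.08,0,0],[-0.38,0,0.11,0,0],[-0.4,0,0.122,0,0],[-0.4,0,0.122,0,0],[-0.4,0,0.122,0,0]]
  ]
}}

```text
time: 11.27
tcp_pos: [620.0, 56.7, 2.4]
tcp_rot: [[0.178, 0.984, -0.0], [0.984, -0.178, -0.0], [-0.0, -0.0, -1.0]]
contact_force: [-0.1, 0.6, 1.1]
width: 1.001
gripper_force: 0.0
```

```bash
python3 -c "
from h import *
st(); print(to(617,39.9,2))"
```

```text
t 11.27 tcp [620.044  56.653   2.445] ang 79.74 F [-0.078  0.601  1.096] M [-0.078 -0.019  0.004] w 1.001 g 0.0 q [ 0.078  0.84  -0.343  1.705  0.415  0.67  -0.668]
[-0.034 -0.     0.001  0.   ]
```

Call:
{"method": "drive_tool", "body": {
  "moves": [
    [[-0.028,0,0,0,0],[-0.038,0,0,0,0],[-0.046,0,0,0,0],[-0.046,0,0,0,0],[-0.046,0,-0.01,0,0],[-0.047,0,-0.02,0,0],[-0.047,0,-0.03,0,0],[-0.047,0,-0.03,0,0]]
  ]
}}

```text
time: 11.93
tcp_pos: [616.9, 39.1, 18.9]
tcp_rot: [[0.175, 0.985, 0.003], [0.985, -0.175, 0.006], [0.006, 0.002, -1.0]]
contact_force: [0.0, 9.5, 0.2]
width: 1.001
gripper_force: 5.0
```

Run:
```python
from h import *
st(); s=shot('scene'); cv2.imwrite('pics/c6.png',cv2.resize(s['pixels'][170:280,220:390,::-1],None,fx=4.6,fy=4.6,interpolation=cv2.INTER_CUBIC))
```

```text
t 11.93 tcp [616.895  39.147  18.924] ang 79.92 F [0.014 9.537 0.199] M [ 2.08  -0.235 -0.355] w 1.001 g 4.981267776311142 q [ 0.121  0.809 -0.359  1.721  0.405  0.683 -0.629]
```

View pics/c6.png

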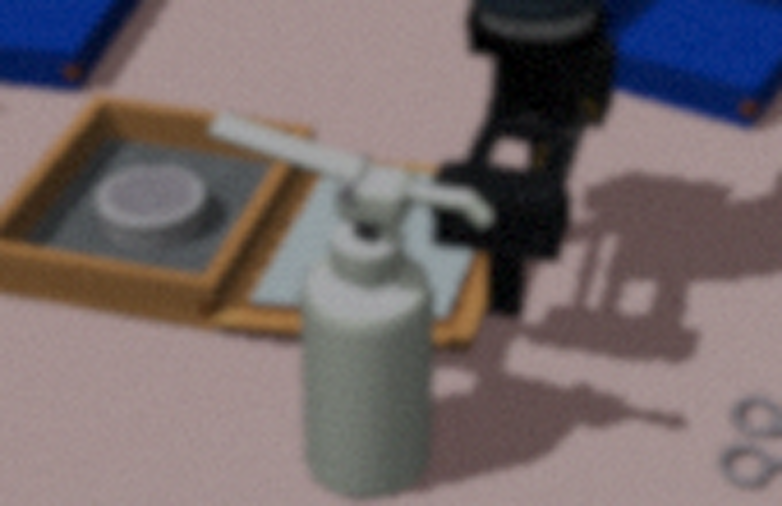

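The force (9.5 N) with the tip at z = 19 means the lid edge has stuck and is rising. In the crop the edge is lifted at (470,330), and the pump spout is only in front of the gripper, not touching it. I'll continue the arc.

Call:
{"method": "drive_tool", "body": {
  "moves": [
    [[-0.002,0,-0.016,0,0],[-0.007,0,-0.04,0,0],[-0.014,0,-0.064,0,0],[-0.023,0,-0.086,0,0],[-0.034,0,-0.108,0,0],[-0.048,0,-0.128,0,0],[-0.063,0,-0.147,0,0],[-0.063,0,-0.147,0,0]]
  ]
}}

```text
time: 12.65
tcp_pos: [612.5, 4.8, 94.1]
tcp_rot: [[0.176, 0.984, 0.005], [0.984, -0.177, 0.003], [0.004, 0.005, -1.0]]
contact_force: [1.2, 5.7, 3.7]
width: 1.002
gripper_force: 2.6
```

Run:
```python
from h import *
st(); s=shot('scene'); cv2.imwrite('pics/c7.png',cv2.resize(s['pixels'][150:280,210:390,::-1],None,fx=4.2,fy=4.2,interpolation=cv2.INTER_CUBIC))
x=observe()['tcp_pos']; d=x[:2]-[575,-191]; print('u',d@[.179,.984]-75-9.5,'bx',d@[.984,-.179])
```

```text
t 12.65 tcp [612.497   4.807  94.072] ang 79.83 F [1.195 5.702 3.75 ] M [ 0.976 -0.238 -0.165] w 1.002 g 2.6499226224166605 q [ 0.209  0.69  -0.405  1.724  0.356  0.795 -0.541]
u 114.84919412696664 bx 1.5943125440448824
```

View pics/c7.png

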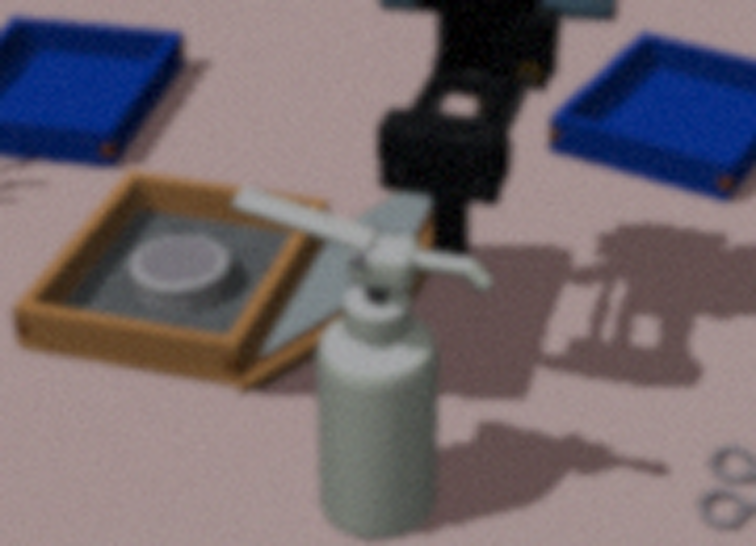

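Lid at about 42°, held by both fingers with 6 N and clear of the pump. Continuing to about 80°.

Call:
{"method": "drive_tool", "body": {
  "moves": [
    [[-0.015,0,-0.004,0,0],[-0.03,0,-0.012,0,0],[-0.048,0,-0.028,0,0],[-0.068,0,-0.042,0,0],[-0.089,0,-0.055,0,0],[-0.112,0,-0.066,0,0],[-0.134,0,-0.074,0,0],[-0.134,0,-0.074,0,0]]
  ]
}}

```text
time: 13.37
tcp_pos: [598.3, -67.1, 128.7]
tcp_rot: [[0.181, 0.984, 0.0], [0.984, -0.181, -0.003], [-0.003, 0.001, -1.0]]
contact_force: [0.3, 0.1, 0.3]
width: 1.002
gripper_force: 0.0
```

Run:
```python
from h import *
st(); s=shot('scene'); cv2.imwrite('pics/c8.png',cv2.resize(s['pixels'][130:280,210:390,::-1],None,fx=4,fy=4,interpolation=cv2.INTER_CUBIC))
x=observe()['tcp_pos']; d=x[:2]-[575,-191]; print('u',d@[.179,.984]-75-9.5,'bx',d@[.984,-.179])
```

```text
t 13.37 tcp [598.34  -67.057 128.686] ang 79.59 F [0.336 0.076 0.308] M [-0.057 -0.085 -0.01 ] w 1.002 g 0.030456899621640332 q [ 0.339  0.629 -0.42   1.733  0.329  0.849 -0.411]
u 43.53631411716799 bx 0.5249004661627268
```

View pics/c8.png

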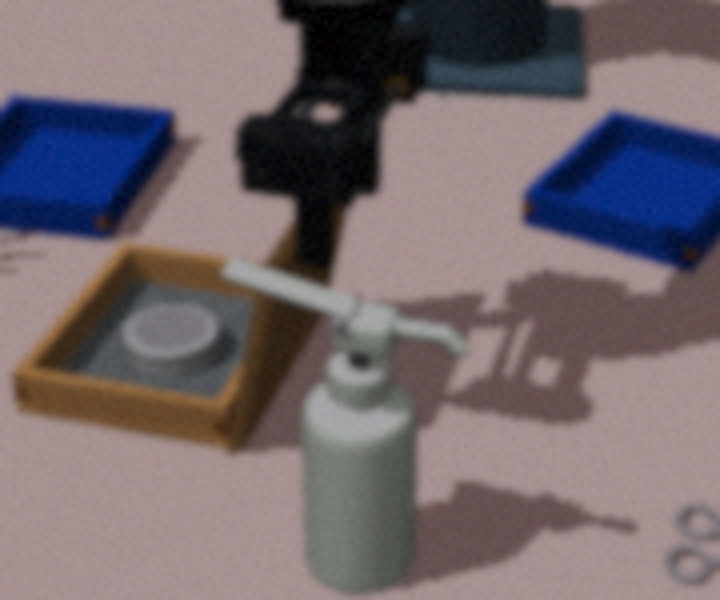

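The lid stands at about 75–80° against the side, just ahead of the fingers. I'll ease it past vertical.

Call:
{"method": "drive_tool", "body": {
  "moves": [
    [[-0.016,0,0.004,0,0],[-0.032,0,0.008,0,0],[-0.046,0,0.012,0,0],[-0.058,0,0.016,0,0],[-0.07,0,0.018,0,0],[-0.08,0,0.018,0,0],[-0.088,0,0.018,0,0],[-0.092,0,0.018,0,0]]
  ]
}}

```text
time: 14.08
tcp_pos: [590.3, -108.7, 118.9]
tcp_rot: [[0.177, 0.984, -0.0], [0.984, -0.177, -0.0], [-0.0, -0.0, -1.0]]
contact_force: [0.2, 0.2, 0.3]
width: 1.002
gripper_force: 0.0
```

Run:
```python
from h import *
st(); 
x=observe()['tcp_pos']; d=x[:2]-[575,-191]; print('u',d@[.179,.984]-75-9.5,'bx',d@[.984,-.179])
s=shot('scene'); 
for l in ('lid_center','lid_mirror','tin_center'): print(l,[(round(r['p'],2),np.round(r['location'],1)) for r in cams.spot_point(l,s)[:2]])
```

```text
t 14.08 tcp [ 590.298 -108.703  118.915] ang 79.8 F [0.166 0.192 0.252] M [-0.025 -0.089  0.001] w 1.002 g 0.021419416193566576 q [ 0.408  0.64  -0.416  1.742  0.333  0.83  -0.34 ]
u -0.781630067749461 bx 0.3220528883109157
lid_center [(0.96, array([ 592.7, -117.8,   75.4]))]
lid_mirror [(0.66, array([ 590.7, -127.9,   71.9]))]
tin_center [(0.62, array([ 572.6, -197.7,   13.9]))]
```

Call:
{"method": "drive_tool", "body": {
  "moves": [
    [[-0.01,0,0,0,0],[-0.02,0,0,0,0],[-0.03,0,0,0,0],[-0.04,0,0,0,0],[-0.05,0,0,0,0],[-0.05,0,0,0,0],[-0.05,0,0,0,0],[-0.05,0,0,0,0]]
  ]
}}

```text
time: 14.95
tcp_pos: [586.0, -132.2, 119.0]
tcp_rot: [[0.176, 0.984, 0.0], [0.984, -0.176, 0.0], [0.0, -0.0, -1.0]]
contact_force: [-0.1, -0.2, 0.3]
width: 0.999
gripper_force: 0.0
```

Run:
```python
from h import *
st(); 
x=observe()['tcp_pos']; d=x[:2]-[575,-191]; print('u',d@[.179,.984]-75-9.5,'bx',d@[.984,-.179])
s=shot('scene'); 
for l in ('lid_center','lid_mirror','tin_center'): print(l,[(round(r['p'],2),np.round(r['location'],1)) for r in cams.spot_point(l,s)[:2]])
```

```text
t 14.95 tcp [ 586.048 -132.213  118.954] ang 79.84 F [-0.113 -0.244  0.268] M [-0.05  -0.091 -0.008] w 0.999 g 0.0 q [ 0.447  0.641 -0.415  1.741  0.332  0.83  -0.299]
u -24.675792591731152 bx 0.34829989155807617
lid_center [(0.76, array([ 585.5, -132. ,   41.2])), (0.5, array([ 569.2, -190.6,    0.6]))]
lid_mirror [(0.84, array([ 590. , -129.8,   34.1])), (0.17, array([771.8, -33.5,  -3.8]))]
tin_center [(0.56, array([ 575. , -193.7,   14.7]))]
```

Call:
{"method": "drive_tool", "body": {
  "moves": [
    [[0.07,0,0,0,0],[0.14,0,0,0,0],[0.21,0,0,0,0],[0.28,0,0,0,0],[0.34,0,0,0,0],[0.34,0,0,0,0]]
  ]
}}

```text
time: 15.65
tcp_pos: [616.4, 44.6, 119.6]
tcp_rot: [[0.167, 0.986, 0.002], [0.986, -0.167, 0.006], [0.006, 0.001, -1.0]]
contact_force: [0.5, 2.0, 0.7]
width: 1.001
gripper_force: 0.0
```

```bash
cat >> h.py <<'E'
def bf(x):
    d=np.array(x[:2])-[575,-191]; return np.array([d@[.984,-.179],d@[.179,.984]])
E
python3 - <<'E'
from h import *
st(); print(bf(observe()['tcp_pos'])); t=shot('top'); s=shot('scene','sc9.png')
cv2.imwrite('pics/t9.png',t['pixels'][:,:,::-1])
for p in (t,s):
  for l in ('lid_center','lid_mirror','tin_center'):
    for r in cams.spot_point(l,p)[:1]: print(l,round(r['p'],2),np.round(r['location'],1),bf(r['location']).round(1))
for k,ps in (('top',[t]),('scene',[s]),('both',[t,s])): print(k,*[ (bf(q),q[2],f) for q,f in [fit(ps,(587,-131,-.18),36,44)]])
E
```

```text
t 15.65 tcp [616.421  44.619 119.638] ang 80.39 F [0.485 2.044 0.718] M [-0.008 -0.044 -0.027] w 1.001 g 0.0 q [ 0.159  0.666 -0.426  1.695  0.338  0.852 -0.578]
[ -1.418 239.263]
lid_center 0.56 [ 589.  -127.3   40.9] [ 2.4 65.2]
lid_mirror 0.72 [ 593.7 -131.7   28.7] [ 7.8 61.7]
tin_center 0.53 [ 571.5 -184.    15.3] [-4.7  6.3]
lid_center 0.78 [ 586.8 -130.7   38.2] [ 0.8 61.4]
lid_mirror 0.64 [ 591.7 -125.8   32.4] [ 4.8 67.1]
tin_center 0.53 [ 573.  -192.3   11.5] [-1.7 -1.6]
top (array([41.671, 32.412]), np.float64(0.24298840532016533), np.float64(0.5273182957393483))
scene (array([31.327, 47.237]), np.float64(-0.2912448419882394), np.float64(0.14626724849628492))
both (array([33.631, 47.565]), np.float64(-0.27775734229932736), np.float64(0.3459455187482693))
```

Run:
```python
from h import *
t=shot('top'); B=BOX[:2]
for y0,y1 in ((82,104),(106,125)): print('far',edge(t,B,-.18,94,40,y0,y1,w=9),'near',edge(t,B,-.18,-86,40,y0,y1,w=9))
print('far on box',edge(t,B,-.18,94,40,0,60,w=9))
for a,b in ((-70,-10),(10,70)): print('-y edge',edge(t,B,-.18,-12,37,a,b,'y',w=12),'+y edge',edge(t,B,-.18,138,40,a,b,'y',w=10))
print('box -y rim out',edge(t,B,-.18,-75,32,-60,60,'y',w=8),'box -y inner',edge(t,B,-.18,-66,32,-60,60,'y',w=6),'box far x, y<-20',edge(t,B,-.18,90,32,-70,-25,w=8))
```

```text
far (np.float64(1.54), np.float32(-1.0)) near (np.float64(2.77), np.float32(-1.0))
far (np.float64(2.02), np.float32(-1.0)) near (np.float64(7.57), np.float32(1.0))
far on box (np.float64(1.46), np.float32(-1.0))
-y edge (np.float64(-1.39), np.float32(1.0)) +y edge (np.float64(4.05), np.float32(-1.0))
-y edge (np.float64(-0.58), np.float32(1.0)) +y edge (np.float64(5.91), np.float32(1.0))
box -y rim out (np.float64(0.37), np.float32(1.0)) box -y inner (np.float64(3.13), np.float32(-1.0)) box far x, y<-20 (np.float64(-0.01), np.float32(-1.0))
```

Call:
{"method": "drive_tool", "body": {
  "moves": [
    [[-0.03,0,0.06,0,0],[-0.06,0.004,0.12,0,0],[-0.09,0.004,0.17,0,0],[-0.11,0.004,0.188,0,0],[-0.11,0.004,0.188,0,0],[-0.11,0.004,0.188,0,0]]
  ]
}}

```text
time: 16.6
tcp_pos: [608.6, -19.8, 25.5]
tcp_rot: [[0.178, 0.984, 0.0], [0.984, -0.178, 0.0], [0.0, 0.0, -1.0]]
contact_force: [0.4, 0.9, 1.0]
width: 0.999
gripper_force: 0.0
```

Run:
```python
from h import *
st(); print(bf(observe()['tcp_pos']))
```

```text
t 16.6 tcp [608.588 -19.847  25.467] ang 79.76 F [0.417 0.856 1.014] M [ 0.044 -0.09  -0.012] w 0.999 g 0.0 q [ 0.218  0.789 -0.363  1.743  0.409  0.685 -0.545]
[  2.414 174.427]
```

Call:
{"method": "drive_tool", "body": {
  "moves": [
    [[-0.048,0,0,0,0],[-0.068,-0.001,0,0,0],[-0.088,-0.003,0,0,0],[-0.108,-0.0055,0,0,0],[-0.128,-0.0075,0,0,0],[-0.148,-0.0095,0,0,0],[-0.164,-0.011,0,0,0],[-0.172,-0.012,0,0,0]]
  ]
}}

```text
time: 17.27
tcp_pos: [586.8, -104.8, 24.9]
tcp_rot: [[0.178, 0.984, -0.0], [0.984, -0.178, -0.001], [-0.001, -0.0, -1.0]]
contact_force: [0.6, 1.2, 0.2]
width: 1.0
gripper_force: 0.5
```

Run:
```python
from h import *
st(); print(bf(observe()['tcp_pos'])); t=shot('top'); B=BOX[:2]
print('far',edge(t,B,-.18,94,37,-50,-10,w=9),edge(t,B,-.18,94,37,10,50,w=9),'-y edge',[edge(t,B,-.18,-71,37,a,b,'y',w=9) for a,b in ((-70,-10),(10,70))])
```

```text
t 17.27 tcp [ 586.762 -104.78    24.941] ang 79.76 F [0.582 1.206 0.239] M [ 0.119 -0.098  0.039] w 1.0 g 0.5442066931937006 q [ 0.366  0.775 -0.366  1.778  0.418  0.666 -0.415]
[-3.859 86.946]
far (np.float64(-5.37), np.float32(-1.0)) (np.float64(-1.5), np.float32(-1.0)) -y edge [(np.float64(5.55), np.float32(1.0)), (np.float64(-3.57), np.float32(1.0))]
```

Call:
{"method": "drive_tool", "body": {
  "moves": [
    [[-0.003,0,0,0,0],[-0.005,0,0,0,0],[-0.007,0,0,0,0],[-0.008,0,0,0,0],[-0.008,0,0,0,0]]
  ]
}}

```text
time: 17.73
tcp_pos: [586.6, -106.7, 24.9]
tcp_rot: [[0.176, 0.984, 0.0], [0.984, -0.176, 0.0], [0.0, -0.0, -1.0]]
contact_force: [-0.6, 0.9, 0.7]
width: 0.997
gripper_force: 0.4
```

Run:
```python
from h import *
st(); print(bf(observe()['tcp_pos']))
```

```text
t 17.73 tcp [ 586.579 -106.657   24.941] ang 79.87 F [-0.576  0.942  0.717] M [ 0.124 -0.069  0.002] w 0.997 g 0.43123396964347194 q [ 0.371  0.775 -0.367  1.778  0.418  0.666 -0.41 ]
[-3.704 85.066]
```

Call:
{"method": "drive_tool", "body": {
  "moves": [
    [[0.03,0,0,0,0],[0.08,0,0,0,0],[0.15,0,-0.06,0,0],[0.23,0,-0.12,0,0],[0.31,0,-0.15,0,0],[0.39,0,-0.15,0,0],[0.47,0,-0.15,0,0],[0.54,0,-0.15,0,0]]
  ]
}}

```text
time: 18.4
tcp_pos: [634.3, 158.2, 100.9]
tcp_rot: [[0.177, 0.984, 0.002], [0.984, -0.177, -0.0], [0.0, 0.002, -1.0]]
contact_force: [0.6, 0.2, -0.5]
width: 1.0
gripper_force: 0.0
```

Run:
```python
from h import *
st(); print(bf(observe()['tcp_pos'])); t=shot('top'); s=shot('scene'); B=BOX[:2]
for p in (t,s):
  for r in cams.spot_point('lid_center',p)[:1]: print(round(r['p'],2),np.round(r['location'],1),bf(r['location']).round(1))
for k,ps in (('top',[t]),('scene',[s])): print(k,*fit(ps,BOX,0,37))
def crop(p,u0,v0,w,h,f,segs):
    c=cv2.resize(p['pixels'][v0:v0+h,u0:u0+w,::-1],None,fx=f,fy=f,interpolation=cv2.INTER_CUBIC)
    for V,col in segs:
        P=np.int32((proj(p,V)+.5-[u0,v0])*f*8); cv2.polylines(c,[P],True,col,1,cv2.LINE_AA,shift=3)
    return c
segs=[(verts(BOX,0,37)[4:],(0,255,0)),(verts(BOX,0,44,83,68)[4:],(255,255,0))]
a=crop(t,330,160,85,80,4.6,segs); b=crop(s,200,175,105,80,4,[]); 
h=max(a.shape[0],b.shape[0]); pad=lambda q:cv2.copyMakeBorder(q,0,h-q.shape[0],0,0,cv2.BORDER_CONSTANT)
cv2.imwrite('pics/c10.png',np.hstack([pad(a),pad(b)])); print(np.hstack([pad(a),pad(b)]).shape)
```

```text
t 18.4 tcp [634.275 158.151 100.945] ang 79.83 F [ 0.564  0.224 -0.496] M [ 0.006 -0.115  0.012] w 1.0 g 0.0 q [-0.04   0.741 -0.406  1.601  0.356  0.872 -0.759]
[ -4.171 354.175]
0.91 [ 569.8 -187.8   34.7] [-5.7  2.2]
0.88 [ 568.7 -193.1   36.4] [-5.8 -3.2]
top [ 574.999 -190.865   -0.168] 0.07331912746032632
scene [ 573.64  -194.889   -0.177] 0.04781152300133984
(368, 811, 3)
```

View pics/c10.png

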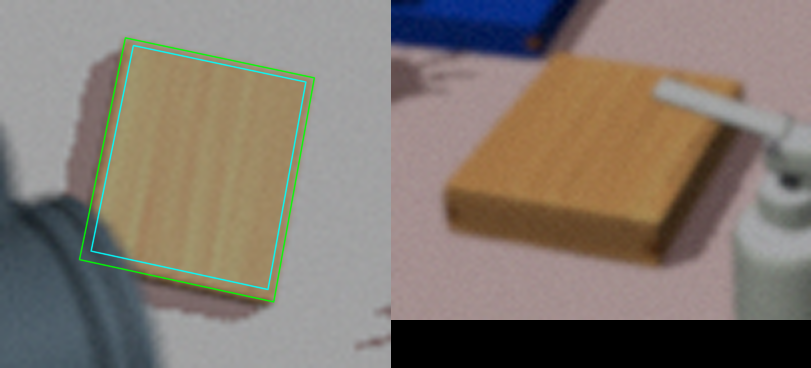

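The crop shows the closed box. The board covers the opening and lines up with the expected outline at (80–315, 38–300), and the pump is untouched. Both networks put the lid about 5 mm toward −x, so I'll check that and its height numerically.

```bash
cat > prof.py <<'E'
from h import *
def prof(p,offs,z,r0,r1,ax='x',yaw=-.18):
    hsv=cv2.cvtColor(p['pixels'],cv2.COLOR_RGB2HSV).astype(np.float32)
    yy=np.linspace(r0,r1,40); X,Y=np.meshgrid(offs,yy)
    if ax=='y': X,Y=Y,X
    c,s=np.cos(yaw),np.sin(yaw); P=np.c_[575+c*X.ravel()-s*Y.ravel(),-191+s*X.ravel()+c*Y.ravel(),np.full(X.size,z)]
    uv=proj(p,P).astype(np.float32); m=lambda k:cv2.remap(hsv[...,k],uv[:,0].reshape(X.shape),uv[:,1].reshape(X.shape),cv2.INTER_LINEAR).mean(0)
    return m(1).round().astype(int),m(2).round().astype(int)
E
python3 - <<'E'
from prof import *
t=shot('top'); s=shot('scene')
o=np.arange(68,108,2)
for n,p,sg,ax,r in (('top +x',t,1,'x',(-55,55)),('top -x',t,-1,'x',(-55,0)),('top +y',t,1,'y',(-20,75)),('top -y',t,-1,'y',(-75,75)),('scene +x',s,1,'x',(-60,30)),('scene -x',s,-1,'x',(-60,60)),('scene -y',s,-1,'y',(-75,75))):
    oo=o-15*(ax=='y'); S,V=prof(p,sg*oo,37,*r,ax); print(n); print(' o',oo.tolist());print(' S',S.tolist()); print(' V',V.tolist())
E
```

```text
top +x
 o [68, 70, 72, 74, 76, 78, 80, 82, 84, 86, 88, 90, 92, 94, 96, 98, 100, 102, 104, 106]
 S [94, 94, 95, 94, 94, 94, 94, 94, 92, 80, 56, 31, 12, 3, 2, 2, 2, 2, 2, 2]
 V [159, 159, 159, 158, 159, 159, 159, 159, 158, 158, 159, 160, 161, 162, 162, 162, 162, 162, 162, 162]
top -x
 o [68, 70, 72, 74, 76, 78, 80, 82, 84, 86, 88, 90, 92, 94, 96, 98, 100, 102, 104, 106]
 S [90, 89, 89, 89, 89, 89, 89, 90, 94, 100, 105, 109, 107, 88, 61, 46, 41, 40, 39, 39]
 V [159, 159, 159, 159, 159, 159, 159, 159, 158, 157, 149, 131, 107, 92, 96, 109, 119, 122, 123, 123]
top +y
 o [53, 55, 57, 59, 61, 63, 65, 67, 69, 71, 73, 75, 77, 79, 81, 83, 85, 87, 89, 91]
 S [89, 88, 87, 84, 83, 84, 87, 92, 99, 103, 100, 82, 60, 44, 39, 38, 37, 37, 36, 35]
 V [159, 159, 159, 159, 160, 160, 159, 158, 156, 149, 137, 124, 117, 120, 124, 125, 125, 126, 127, 128]
top -y
 o [53, 55, 57, 59, 61, 63, 65, 67, 69, 71, 73, 75, 77, 79, 81, 83, 85, 87, 89, 91]
 S [96, 96, 96, 96, 96, 97, 96, 95, 95, 95, 81, 52, 24, 8, 3, 2, 2, 2, 2, 2]
 V [158, 158, 159, 159, 158, 158, 158, 159, 159, 158, 158, 159, 160, 161, 162, 162, 162, 1
[... 207 characters left out ...]
9, 149]
 V [161, 162, 162, 162, 162, 162, 160, 156, 150, 141, 131, 123, 116, 112, 109, 107, 105, 104, 103, 102]
scene -x
 o [68, 70, 72, 74, 76, 78, 80, 82, 84, 86, 88, 90, 92, 94, 96, 98, 100, 102, 104, 106]
 S [86, 87, 89, 92, 96, 102, 108, 115, 120, 124, 125, 124, 120, 112, 101, 88, 75, 63, 53, 45]
 V [163, 162, 162, 162, 162, 162, 161, 161, 161, 162, 162, 162, 163, 163, 163, 163, 163, 163, 163, 163]
scene -y
 o [53, 55, 57, 59, 61, 63, 65, 67, 69, 71, 73, 75, 77, 79, 81, 83, 85, 87, 89, 91]
 S [144, 145, 145, 145, 145, 146, 146, 145, 145, 143, 136, 122, 102, 81, 61, 46, 38, 34, 32, 32]
 V [163, 162, 161, 161, 160, 160, 160, 160, 160, 160, 160, 160, 161, 161, 162, 162, 163, 163, 163, 163]
```

Edge positions give the lid offset as about −2 mm in x and 0 in y, with both ends consistent with a level lid. To be sure it is seated, I'll touch its top lightly with both fingertips.

Call:
{"method": "drive_tool", "body": {
  "moves": [
    [[-0.08,0,0,0,0],[-0.16,0,0,0,0],[-0.24,0,0,0,0],[-0.32,0,0,0,0],[-0.4,0.004,0,0,0],[-0.48,0.008,0,0,0],[-0.56,0.008,0,0,0],[-0.62,0.008,0,0,0]]
  ]
}}

```text
time: 19.37
tcp_pos: [580.7, -156.4, 99.8]
tcp_rot: [[0.182, 0.983, -0.001], [0.983, -0.183, -0.003], [-0.003, -0.001, -1.0]]
contact_force: [0.8, -1.2, 0.0]
width: 1.002
gripper_force: 0.0
```

Call:
{"method": "drive_tool", "body": {
  "moves": [
    [[-0.04,0,0.02,0,0],[-0.08,0,0.05,0,0],[-0.088,0,0.08,0,0],[-0.088,0,0.096,0,0],[-0.088,0,0.1,0,0],[-0.088,0,0.1,0,0],[-0.088,0,0.1,0,0]]
  ]
}}

```text
time: 19.95
tcp_pos: [575.9, -191.0, 50.3]
tcp_rot: [[0.174, 0.985, 0.001], [0.985, -0.174, 0.001], [0.001, 0.0, -1.0]]
contact_force: [1.2, 0.2, 0.4]
width: 0.996
gripper_force: 0.0
```

```bash
python3 -c "
from h import *
st(); print(bf(observe()['tcp_pos']))"
```

```text
t 19.95 tcp [ 575.883 -191.021   50.307] ang 79.97 F [1.215 0.222 0.356] M [ 0.003 -0.075  0.046] w 0.996 g 0.0 q [ 0.517  0.748 -0.377  1.747  0.388  0.721 -0.238]
[0.872 0.138]
```

Call:
{"method": "drive_tool", "body": {
  "moves": [
    [[0,0,0.004,0,0],[0,0,0.008,0,0],[0,0,0.01,0,0],[0,0,0.01,0,0],[0,0,0.01,0,0]]
  ]
}}

```text
time: 20.37
tcp_pos: [575.2, -192.8, 45.0]
tcp_rot: [[0.176, 0.984, 0.0], [0.984, -0.176, -0.0], [-0.0, 0.0, -1.0]]
contact_force: [-0.1, 0.1, -0.3]
width: 1.001
gripper_force: 0.0
```

Call:
{"method": "drive_tool", "body": {
  "moves": [
    [[0,0,0.003,0,0],[0,0,0.006,0,0],[0,0,0.008,0,0],[0,0,0.008,0,0],[0,0,0.008,0,0]]
  ]
}}

```text
time: 20.78
tcp_pos: [575.5, -193.0, 44.4]
tcp_rot: [[0.177, 0.984, -0.0], [0.984, -0.177, -0.001], [-0.001, 0.0, -1.0]]
contact_force: [-11.2, 2.4, 33.1]
width: 1.002
gripper_force: 16.0
```

```bash
python3 -c "
from h import *
st(); print(bf(observe()['tcp_pos']))"
```

```text
t 20.78 tcp [ 575.468 -192.962   44.399] ang 79.83 F [-11.213   2.381  33.085] M [0.435 2.341 0.027] w 1.002 g 16.035699733765796 q [ 0.515  0.757 -0.371  1.747  0.393  0.712 -0.243]
[ 0.812 -1.847]
```

Contact came at z = 44 across both fingers, so the lid is fully seated and level. I'll back off and check once more.

Call:
{"method": "drive_tool", "body": {
  "moves": [
    [[0,0,-0.01,0,0],[0,0,-0.05,0,0],[0,0,-0.1,0,0],[0.08,0,-0.15,0,0],[0.16,0,-0.15,0,0],[0.24,0,-0.15,0,0],[0.32,0,-0.15,0,0],[0.4,0,-0.15,0,0]]
  ]
}}

```text
time: 21.45
tcp_pos: [610.7, 6.0, 116.4]
tcp_rot: [[0.177, 0.984, 0.001], [0.984, -0.177, 0.0], [0.0, 0.001, -1.0]]
contact_force: [0.8, -1.1, -0.8]
width: 1.001
gripper_force: 0.0
```

Call:
{"method": "drive_tool", "body": {
  "moves": [
    [[0.08,0,0,0,0],[0.16,0,0,0,0],[0.22,0,0,0,0],[0.26,0,0,0,0],[0.26,0,0,0,0],[0.26,0,0,0,0]]
  ]
}}

```text
time: 21.95
tcp_pos: [633.2, 133.4, 115.8]
tcp_rot: [[0.174, 0.985, -0.0], [0.985, -0.174, 0.0], [0.0, -0.0, -1.0]]
contact_force: [0.5, -0.5, -0.4]
width: 0.999
gripper_force: 0.0
```

Run:
```python
from prof import *
st(); t=shot('top'); s=shot('scene'); o=np.arange(80,104,2)
for n,p,sg,ax,r in (('top +x',t,1,'x',(-55,55)),('top -x',t,-1,'x',(-55,0)),('top -y',t,-1,'y',(-75,75)),('scene +x',s,1,'x',(-60,30))):
    S,V=prof(p,sg*(o-15*(ax=='y')),37,*r,ax); print(n,S.tolist(),V.tolist())
for l in ('lid_center','pump','mug','stand','curler'):
    print(l,[np.round(r['location']).tolist() for p in (t,s) for r in cams.spot_point(l,p)[:1]])
```

```text
t 21.95 tcp [633.168 133.352 115.813] ang 79.98 F [ 0.505 -0.548 -0.409] M [-0.077 -0.041 -0.024] w 0.999 g 0.0 q [ 0.009  0.714 -0.421  1.612  0.351  0.891 -0.718]
top +x [94, 94, 92, 80, 57, 31, 11, 3, 2, 2, 2, 2] [159, 159, 159, 159, 159, 160, 161, 162, 163, 163, 163, 163]
top -x [88, 90, 95, 100, 105, 108, 105, 87, 61, 46, 41, 39] [159, 159, 158, 157, 150, 131, 108, 92, 95, 108, 117, 120]
top -y [95, 95, 96, 95, 81, 51, 24, 8, 3, 3, 3, 3] [159, 159, 159, 159, 159, 159, 160, 162, 162, 163, 163, 163]
scene +x [143, 143, 143, 144, 145, 146, 147, 147, 148, 148, 149, 149] [160, 156, 150, 141, 131, 123, 116, 111, 108, 106, 104, 103]
lid_center [[572.0, -187.0, 38.0], [570.0, -192.0, 38.0]]
pump [[774.0, -41.0, -3.0], [773.0, -36.0, -1.0]]
mug [[490.0, -454.0, -1.0], [494.0, -458.0, -3.0]]
stand [[537.0, 446.0, 4.0], [540.0, 443.0, 3.0]]
curler [[752.0, 197.0, -2.0]]
```

```bash
python3 -c "
from rig import job
print(job.finish_job())"
```

```text
the job is handed in; nothing more can be done
None
```

I put the tin in the wooden box, turned the lid over onto it and slid it home, then handed the job in at about 22 s. The lid sits level and seated, centred in y and about 2–4 mm toward −x (within the 5 mm play). The pump, mug, stand and curler still measure where they started, within measurement error.

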